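# Close up a drive stand's sliding cheek and spin its wing nut home

### The job

In the desk drawer, the portable drive in the end bay of the black slotted stand is standing loose. Push the stand's sliding cheek up snug against that drive, then spin the loose wing nut down clockwise with fingertip strokes on its wings until it is fully home and will turn no further. Touch and push only: do not pinch or lift anything, keep the portable drive upright in its bay, and leave everything else in the drawer where it is.

Things in the scene. Friction and masses are not known exactly. Their poses are not given: they have to be found in the camera images.
- stand: Black slotted stand, fixed. Origin in its underside, 12 mm above the desk top; own x to its back, y along its length, z up. Base x -42..42, y -118..95 mm, 8 mm thick. Back rest along the whole length: inner face x = 36, top z = 52 mm (34 mm beside the nut, y < -24); the front (-x) is open. Along y from the +y end: rack of sticks, end bay with the portable drive, sliding cheek, wing nut on its stud.
- bay (a point): Foot of the bay wall's face, at stand x 0, y 22, z 8 mm (on the base plate); axes are the stand's. The bay wall is 4 mm thick and its top is at stand z = 54 mm; the portable drive stands on its -y side. Beyond it the rack (stand y 26..92, x -22..22, top z = 30 mm) has slots at y = 37, 59 and 81 mm, a memory stick upright in each, tops up to stand z = 73 mm.
- drawer: Wooden desk drawer on the desk top, lined with grey ribbed rubber (top 12 mm above the desk top). Origin: centre of its underside. Inside 440 mm (x) by 580 mm (y); walls 12 mm thick and 62 mm high, front panel (towards the robot) 18 mm thick and 78 mm high. Does not move.
- cheek (a joint): How far (m) the sliding cheek stands out from closed, along the stand's -y. 0: its inner face is at stand y = 11 mm and clamps the portable drive against the bay wall. Starts 0.014 to 0.025. Black upright plate 4 mm thick, stand x -28..28, top at stand z = 64 mm, with a flat slotted foot (37 mm wide, top at z = 12 mm) running to -y under the wing nut. About 2.5 N of friction; stays where left.
- cheek_face (a point): On the middle of the cheek's outer face (it looks to -y, to the wing nut), 54 mm above the stand's underside and 10 mm below the cheek's top edge. Moves with the cheek; axes are the stand's. The cheek is closed by pushing here towards the stand's +y; a fingertip whose end is at this height or up to 6 mm lower passes over the wing nut.
- portable_drive: Slim grey portable drive, 66 by 11 by 50 mm (stand's x, y, z), 60 g or so, loose, standing on its long narrow edge on the base plate in the end bay. Origin: centre of its underside, 8 mm above the stand's underside; its z points up.
- nut_axis (a point): Point on the wing nut's vertical axis at mid height of the wings when home: stand x 0, y -73, z 29 mm; fixed to the stand, axes the stand's. The back rest's inner face is 36 mm from the axis (its top 34 mm up there), so a finger works from the open front (-x) and the sides; the closed cheek's outer face is 80 mm from it.
- wing_nut (a joint): Angle (rad) still to turn: 0 is fully home (hard stop on the washer), more is looser; starts 4.5 to 7.2. Clockwise from above tightens and lowers it. wing_a lies at this angle counter-clockwise (from above) from the stand's +x about the axis, wing_b across from it; when home, wing_a points at the back rest. 1.25 mm of height a turn. Friction about 0.03 N m: it stays where left, does not coast.
- wing_a (a point): Centre of one ear of the steel wing nut, 19 mm from the axis. Each ear is an upright disc 21 mm in diameter, 5 mm thick, its plane through the axis, reaching from 8.5 to 29.5 mm from the axis; home, it spans stand z = 18.5..39.5 mm (up to 1.5 mm higher when loose). Hub 13 mm high, radius 11.5 mm; stud top at stand z = 38 mm. The two ears are alike.
- wing_b (a point): Centre of the opposite ear of the wing nut, 19 mm from the axis.
- swivel_drive: Aluminium swivel flash drive, 19 by 10 by 59 mm, upright in one of the slots, foot at stand z = 13 mm. Origin: centre of its foot.
- rubber_stick: Red rubber-cased stick, 18 by 9 by 56 mm, upright in one of the slots. Origin: centre of its foot.
- ceramic_drive: White ceramic-capped drive, 19 by 10 by 58 mm, upright in one of the slots. Origin: centre of its foot.
- card_reader: Silver metal card reader, 44 by 58 by 13 mm, lying loose on the liner beside the stand. Origin: centre of its underside.
- dongle: Green plastic adapter dongle, 20 by 49 by 11 mm with its metal plug, lying loose. Origin: underside of its plastic body's middle.
- eraser: White eraser in a card sleeve, 22 by 50 by 12 mm, lying loose. Origin: centre of its underside.
- sharpener: Metal pencil sharpener, 16 by 26 by 12 mm, lying loose. Origin: centre of its underside.
- clip_tin: Round metal clip tin, diameter 56 mm, 19 mm high. Origin: centre of its underside.
Not all that is in view belongs to the job. What is shaped like the portable_drive but brown is not meant.

How it is judged:
By the outcome, as a careful person would: the job done as asked, in the order asked, and still so for the second after the job is handed in, with the robot touching nothing.
It also fails if it takes over 70 s, if anything falls off the work surface, if the arm or the gripper's body presses on something with over 40 N, if the wrist force passes 120 N, or if a joint passes its speed limit or range.

### The arm

A 6-joint arm with a two-finger parallel gripper is mounted at the origin on the work surface. World frame = base frame: x ahead of the robot, y to its left, z up, the work surface at z = 0. Lengths are in m, angles in rad, forces in N, time in s.
With the tool pointing down it reaches from about 0.225 to 0.875 m from the base axis. Payload 3.4 kg.
Tool frame: the origin (TCP) lies where the fingers leave the gripper's body, on its centre line; the fingertips stand 73 mm ahead of it and the grasp point (between the pads) lies 54 mm ahead of it (manip.grip_point_offset is the distance from the TCP to the grasp point, in m); z points along the fingers, y is the line along which they close (so a half turn about z gives the same grasp; the last joint's range is limited). The gripper opens to 85 mm and grips with 20 to 120 N. Pads are 22 mm wide; open, the fingers measure 114 mm over their backs; the gripper's body (76 mm by 85 mm) begins 54 mm behind the grasp point. The pads swing forward as they close: fully open they stand 13 mm farther back than shut.
Start: joints at [1.184, 0.276, 1.505, -0, 1.361, -0.121], TCP at [0.151, 0.555, 0.304] pointing down, gripper open.
Joint ranges: [-2.89, 2.89], [-0.75, 2.08], [0.22, 2.7], [-1.18, 4.32], [0.11, 2.71], [-2.7, 2.7]. Speed limits (rad/s): [2.57, 2.57, 3.14, 3.14, 3.14, 3.14].

### API

Orientations are given as a unit quaternion [w, x, y, z].
In Python, from rig import sensors, cams, manip, spotter gives the robot as it stands.
- The arm moves only by the tool drive_tool, never from a script. Its argument "targets" is a list of rows, each a list of 4 numbers: the shift along the world's x, y, z in m, then the turn about the world's z in degrees. In form: [[dx, dy, dz, spin], ...]. A call has exactly 5 rows; each row shifts and turns the commanded pose from where the row before left it; what a row does not reach is not made up. A row lasts 1/8 s, in which the tool goes at most 62.5 mm and 10.7 degrees, less where a joint would pass 70% of its speed; a pose out of reach is approached as far as the arm can. A call is refused whole if a number of a shift passes 0.0625 or a number of a turn 10.7, either way. A call with a gripper value outside its range is refused whole. "jaw" is the finger opening in m, from 0 to 0.0854, set as the call begins (left out, the last holds). The fingers move at their own pace and stop on an object; "force" is the grip in N (left out, the last holds). Time passes only in rows, so rows that do not move let the fingers close, or fill a call up. It gives the time, the measured TCP pose, the force and the opening at its end, in the units of the state.
- sensors.get_state(): the state, without advancing time (a new reading comes with each control period).
- cams.get_image(name): name is "scene" or "top"; returns a dict with "color" (384x512x3 uint8, red, green, blue), "intrinsics" (3x3 intrinsics, pixels), "R" (3x3) and "t" (3): a world point X has camera coordinates R X + t. Camera axes: x right, y down, z forward; pixel columns grow to the right and rows downward; lengths in m; the calibration is good to about 2 mm. A picture is of the moment at which its call begins. There is no depth.
- manip.sign_off(): hands the job in, once; it reports no verdict.
Trained networks look in the newest picture that a camera, given by its name, has taken for a name from the list of things; names that differ only in an ending like _2 or _b are one class to them, and where a whole thing is asked for, a point or a joint stands for the part that bears it (a point fixed in the world has none). Each returns a list of dicts, best first, with "score" (0 to 1); they miss things now and then, are a little off and sometimes report something else, mostly with a low value. They report only what shows in the picture. A call takes as long as a camera call. They do not tell look-alikes from the thing itself.
- spotter.find_in(query, camera): "point" ([x, y, z] in m, in world coordinates, good to about 4 mm: the middle of the surface that is visible of it).
- spotter.landmark_of(query, camera): "point" ([x, y, z] in m, in world coordinates, good to about 4 mm: a listed point, or the origin of a listed thing).
The state is a dict: "clock": time; "qpos": joint angles; "qd": joint speeds; "effort": joint torques, N m; "position": TCP position; "ee_rot": TCP orientation; "contact_force": force on the tool from outside, world axes, zero at the start; "moment": the same for the moment, N m; "width": finger opening in m.
Only numpy, scipy, OpenCV 4.12 (cv2) and the standard library are available. Lean on these libraries where they do the work, as an engineer would, in place of code of your own. Each camera call takes 0.05 s, during which the arm holds its last target. There are 200 camera calls.

## Working session

There is one attempt and no reset: what is moved stays moved. The work goes in short steps, Python scripts to look and compute and a tool call to move; the robot and the scene stay as the last step left them, time stands still between calls to the robot, and variables do not carry over. Pictures are saved under pics/ and viewed, on a budget of 10 in all, crops included, one or two more only if the job needs it, and the job is handed in when it is done.

Besides the shell and the picture viewer there is one more tool, called after ">>>" as name([rows], argument=value, ...), one row to a line, values as JSON. drive_tool: Moves the arm, as the interface text tells. Its arguments: {"type":"object","properties":{"targets":{"type":"array","items":{"type":"array","items":{"type":"number"}}},"jaw":{"type":"number"},"force":{"type":"number"}},"required":["targets"]}

```bash
ls; mkdir -p pics
python3 - <<'E'
from rig import sensors, cams, manip, spotter
import cv2, numpy as np
s=sensors.get_state(); print(s)
for n in ("scene","top"):
    im=cams.get_image(n); cv2.imwrite(f"pics/a_{n}.png",im["color"][:,:,::-1]); print(n,im["intrinsics"].round(1).tolist(),im["R"].round(3).tolist(),im["t"].round(3).tolist())
    for q in ("stand","bay","cheek_face","nut_axis","wing_a","wing_b","portable_drive","swivel_drive","rubber_stick","ceramic_drive","drawer"):
        print(q,[(np.round(d["point"],4).tolist(),round(d["score"],2)) for d in spotter.landmark_of(q,n)[:3]])
E
```

```text
pics
{'clock': 0.0, 'qpos': array([ 1.18396800e+00,  2.76609231e-01,  1.50614070e+00,  2.82858979e-05,
        1.36066262e+00, -1.21032052e-01]), 'qd': array([ 1.81632797e-04, -1.50033720e-03,  1.16220106e-03, -3.92679297e-05,
        1.60576146e-03, -1.68999350e-03]), 'effort': array([-1.89178507e-03, -4.16754842e+01, -2.45801747e+01, -3.77747847e-04,
        1.10471903e-02,  4.82787527e-06]), 'position': array([0.15090826, 0.55444426, 0.30302844]), 'ee_rot': array([-2.41972689e-04,  1.32510160e-01,  9.91181229e-01, -8.77290127e-04]), 'contact_force': array([-0.44784941, -0.246403  ,  0.27601684]), 'moment': array([-0.0249443 , -0.00274626,  0.02631265]), 'width': 0.08572844947095366}
scene [[498.5, 0.0, 260.4], [0.0, 498.5, 187.9], [0.0, 0.0, 1.0]] [[-0.727, 0.687, 0.004], [0.468, 0.5, -0.729], [-0.503, -0.528, -0.684]] [0.322, -0.152, 1.503]
stand [([0.6043, 0.0781, 0.0176], 0.74), ([0.5974, 0.0622, 0.0154], 0.68), ([0.602, 0.0834, 0.0177], 0.47)]
bay [([0.6007, 0.0844, 0.0182], 0.65)]
cheek_face [([0.5962, 0.054, 0.0679], 0.75)]
nut_axis [([0.5778, -0.0078, 0.0427], 0.55)]
wing_a
[... 837 characters left out ...]
7, 0.023], 0.67), ([0.6856, 0.0945, 0.0142], 0.52)]
cheek_face [([0.594, 0.0564, 0.0641], 0.92)]
nut_axis [([0.5817, -0.0087, 0.0394], 0.69)]
wing_a [([0.6108, 0.1208, 0.0241], 0.7), ([0.5834, -0.0291, 0.0407], 0.42), ([0.5807, 0.0078, 0.0423], 0.4)]
wing_b [([0.6108, 0.1208, 0.0241], 0.7), ([0.5834, -0.0291, 0.0407], 0.42), ([0.5807, 0.0078, 0.0423], 0.4)]
portable_drive [([0.5976, 0.0773, 0.0212], 0.66), ([0.3067, 0.3838, 0.0041], 0.63), ([0.2406, 0.2833, -0.0011], 0.45)]
swivel_drive [([0.6061, 0.0996, 0.0211], 0.48)]
rubber_stick [([0.5852, 0.0087, 0.0417], 0.7), ([0.6106, 0.1208, 0.0237], 0.56)]
ceramic_drive [([0.6149, 0.1399, 0.0226], 0.47)]
drawer [([0.5743, -0.0002, -0.0054], 0.81)]
```

Run:
```python
import cv2,numpy as np
a=cv2.imread("pics/a_scene.png");b=cv2.imread("pics/a_top.png")
cv2.imwrite("pics/b.png",cv2.resize(a,(800,600),interpolation=cv2.INTER_CUBIC))
c=b[100:290,120:373]; cv2.imwrite("pics/c.png",cv2.resize(c,(796,598),interpolation=cv2.INTER_CUBIC))
```

```text
(no output)
```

View pics/b.png

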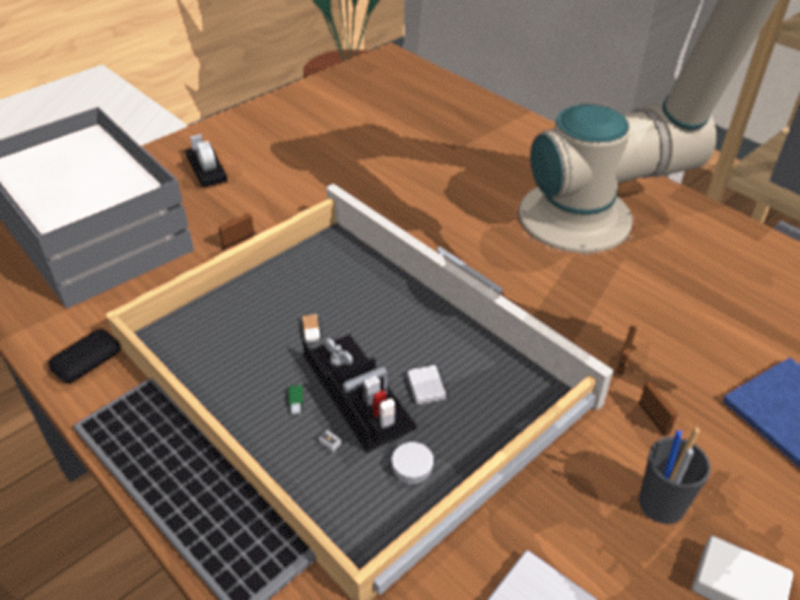

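View pics/c.png

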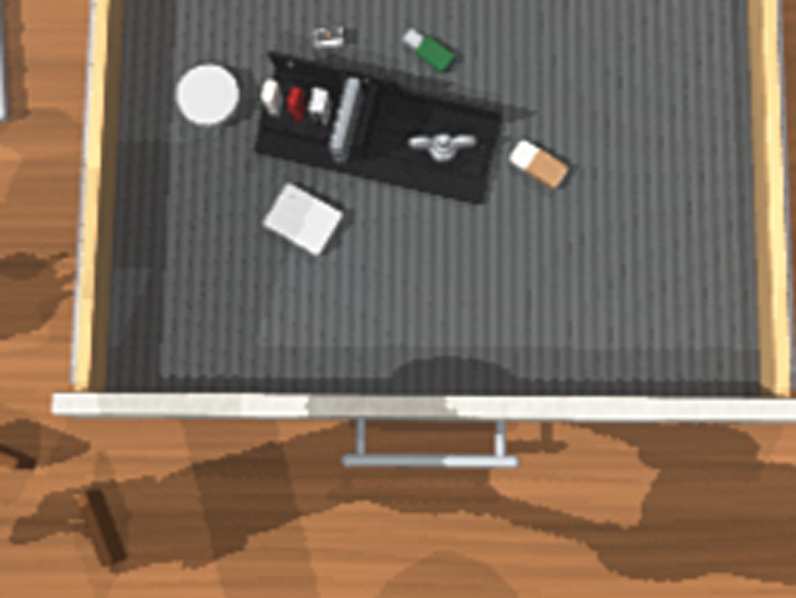

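Top crop: the stand's front edge runs from (257,153) to (483,203). The cheek and drive are around (350,115), the nut at (445,145) with its wings at (415,145) and (472,140), and the sticks at (270–320,100). The card reader is at (300,218), the eraser at (540,163), and the brown look-alikes lie outside the drawer. The drive in the end bay is the grey slab between the cheek and the rack. I'll fit the stand pose next.

```bash
cat > h.py <<'E'
import cv2,numpy as np
from scipy.optimize import least_squares
from rig import sensors, cams, manip, spotter
def proj(c,P):
    p=np.atleast_2d(P)@c["R"].T+c["t"]; p=p@c["intrinsics"].T; return p[:,:2]/p[:,2:]
def back(c,uv,z):
    d=c["R"].T@np.linalg.solve(c["intrinsics"],[*uv,1]); o=-c["R"].T@c["t"]; return o+d*(z-o[2])/d[2]
def toW(p,S):   # stand coords (m) -> world; p=(x,y,yaw)
    S=np.atleast_2d(S); c,s=np.cos(p[2]),np.sin(p[2])
    return np.c_[p[0]+c*S[:,0]-s*S[:,1],p[1]+s*S[:,0]+c*S[:,1],S[:,2]+.012]
def toS(p,W):
    W=np.atleast_2d(W); c,s=np.cos(p[2]),np.sin(p[2]); d=W-[p[0],p[1],.012]
    return np.c_[c*d[:,0]+s*d[:,1],-s*d[:,0]+c*d[:,1],d[:,2]]
E
python3 - <<'E'
from h import *
T=cams.get_image("top");Sc=cams.get_image("scene")
for uv in ((201.7,148.6),(273.5,164.5)): print(back(T,uv,.020).round(4))
model={"bay":(0,22,8),"nut_axis":(0,-73,29),"swivel_drive":None,"rubber_stick":None,"ceramic_drive":None,"stand":(0,0,0)}
model.update(swivel_drive=(0,37,13),rubber_stick=(0,59,13),ceramic_drive=(0,81,13))
A=[];B=[]
for n in("scene","top"):
    for q,m in model.items():
        if q=="stand":continue
        for d in spotter.landmark_of(q,n)[:1]:
            if q!="rubber_stick" or d["point"][1]>.05: A.append(np.array(m)/1e3);B.append(d["point"])
A=np.array(A);B=np.array(B)
f=lambda p:(toW(p,A)-B)[:,:2].ravel()
r=least_squares(f,[.6,.06,-.2],loss="soft_l1",f_scale=.004);p=r.x;print(p,(f(p).reshape(-1,2)*1e3).round(1).tolist())
np.save("p.npy",p)
for n in("scene","top"):
    for q in("cheek_face","wing_a","portable_drive"):
        print(n,q,[((toS(p,d["point"])*1e3).round(1).tolist(),round(d["score"],2)) for d in spotter.landmark_of(q,n)[:3]])
# overlay
def rect(x0,x1,y0,y1,z): return np.array([(x0,y0,z),(x1,y0,z),(x1,y1,z),(x0,y1,z)])/1e3
out=[]
for im,(u0,v0,w,h),k in((T,(195,110,90,60),8.8),(Sc,(185,205,90,90),6.5)):
    I=cv2.resize(im["color"][v0:v0+h,u0:u0+w,::-1],None,fx=k,fy=k,interpolation=cv2.INTER_CUBIC)
    for R,col in((rect(-42,42,-118,95,8),(0,255,0)),(rect(-22,22,26,92,30),(255,0,255)),(rect(36,36,-24,95,52),(0,255,255)),(rect(36,36,-118,-24,34),(0,255,255)),(rect(-28,28,22,26,54),(255,128,0)),(rect(-2,2,-75,-71,38),(0,0,255))):
        q=((proj(im,toW(p,R))-[u0,v0]+.5)*k).astype(int); cv2.polylines(I,[q],True,col,1)
    out.append(I)
cv2.imwrite("pics/d.png",out[0]);cv2.imwrite("pics/e.png",out[1])
E
```

```text
[0.5737 0.1583 0.02  ]
[ 0.5285 -0.0463  0.02  ]
[ 0.59750947  0.06169391 -0.20243079] [[0.8, -2.2], [2.5, -0.9], [3.8, 2.8], [0.6, -5.0], [-0.9, 5.8], [-0.3, 1.3], [-4.5, 3.7], [0.2, -2.8], [-1.1, -3.4], [-1.4, 1.2]]
scene cheek_face [([[-0.8, -6.8, 56.2]], 0.65), ([[3.8, 0.8, 1.5]], 0.51)]
scene wing_a [([[-6.3, -55.1, 30.3]], 0.64), ([[0.6, -92.6, 29.6]], 0.61)]
scene portable_drive [([[-350.3, 252.4, -13.0]], 0.79), ([[2.8, 17.1, 5.8]], 0.68), ([[14.3, -449.8, -13.2]], 0.64)]
top cheek_face [([[0.2, -5.7, 49.2]], 0.88), ([[-93.0, 33.6, -0.6]], 0.48)]
top wing_a [([[-2.1, -53.1, 32.2]], 0.56), ([[5.5, -91.5, 30.3]], 0.48)]
top portable_drive [([[-348.1, 256.2, -9.9]], 0.69), ([[-394.5, 145.4, -13.4]], 0.65), ([[-0.5, 19.2, 7.0]], 0.54)]
```

View pics/d.png

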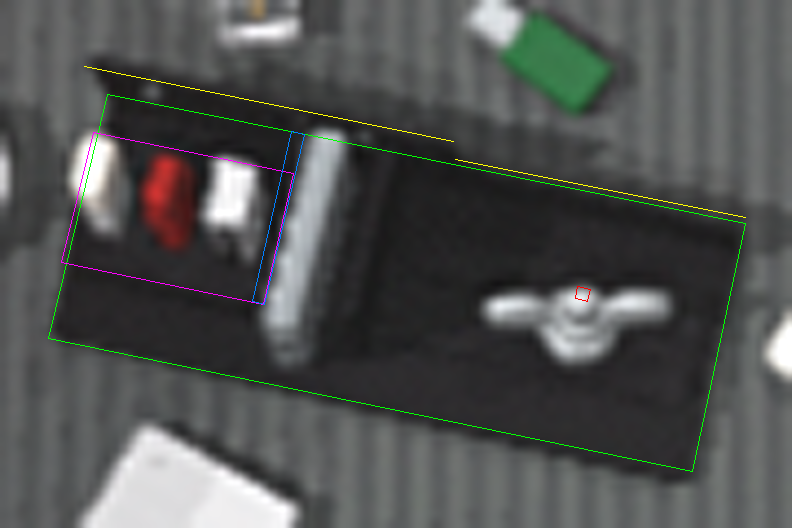

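View pics/e.png

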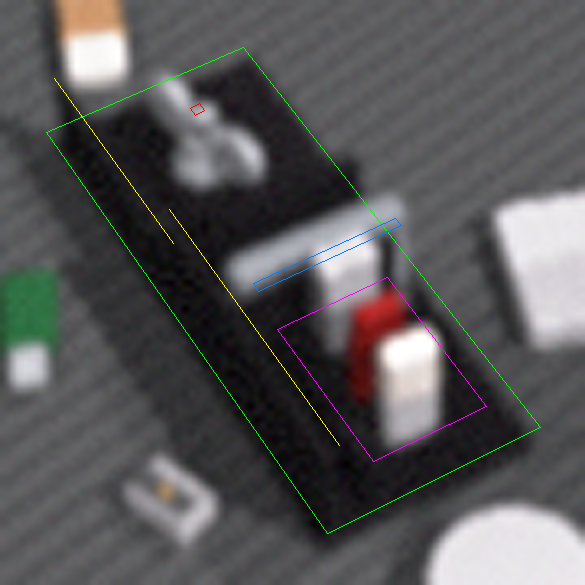

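Top overlay: the fit is good. The nut's ears sit about 1 px (2 mm) towards −x of my axis mark at (582,294), so I use stand = (0.5955, 0.0627, −11.6°). That puts wing_a near 284° (about 4.95 rad) and the cheek about 14 mm open. Next I move over the stand with the fingers closed.

>>> drive_tool([
  [0.029, -0.0357, 0, 0.7],
  [0.029, -0.0357, 0, 0.7],
  [0.029, -0.0357, 0, 0.7],
  [0.029, -0.0357, 0, 0.7],
  [0.029, -0.0357, 0, 0.8],
], jaw=0, force=20)

```text
clock: 2.72
position: [0.2968, 0.3752, 0.3041]
ee_rot: [0.0, 0.101, 0.995, 0.0]
contact_force: [0.5, 0.5, -0.3]
width: -0.0002
```

>>> drive_tool([
  [0.029, -0.0357, 0, 0],
  [0.029, -0.0357, 0, 0],
  [0.029, -0.0357, 0, 0],
  [0.029, -0.0357, 0, 0],
  [0.029, -0.0357, 0, 0],
])

```text
clock: 3.35
position: [0.4419, 0.1966, 0.3042]
ee_rot: [0.0, 0.101, 0.995, 0.0]
contact_force: [-0.2, 0.6, -0.4]
width: -0.0002
```

>>> drive_tool([
  [0.029, -0.0357, 0, 0],
  [0.029, -0.0357, 0, 0],
  [0.029, -0.0357, -0.02, 0],
  [0.029, -0.0357, -0.03, 0],
  [0.029, -0.0357, -0.03, 0],
])

```text
clock: 3.98
position: [0.5871, 0.018, 0.2234]
ee_rot: [0.001, 0.101, 0.995, 0.0]
contact_force: [0.9, 1.4, 0.8]
width: 0.0002
```

>>> drive_tool([
  [0, 0, -0.04, 0],
  [0, 0, -0.035, 0],
  [0, 0, -0.0135, 0],
  [0.001, 0.005, 0, 0],
  [0.001, 0.005, 0, 0],
])

```text
clock: 4.6
position: [0.5892, 0.0298, 0.137]
ee_rot: [0.002, 0.101, 0.995, 0.0]
contact_force: [0.6, -0.2, 0.0]
width: -0.0
```

Run:
```python
from h import *
np.save("p.npy",[.5955,.0627,-.2024])
out=[]
for n,(u0,v0,w,h) in(("top",(195,110,90,60)),("scene",(165,185,120,100))):
    im=cams.get_image(n); out.append(cv2.resize(im["color"][v0:v0+h,u0:u0+w,::-1],(480,int(480*h/w)),interpolation=cv2.INTER_CUBIC)[:320])
out=[cv2.copyMakeBorder(o,0,400-o.shape[0],0,0,cv2.BORDER_CONSTANT) for o in out]
I=np.hstack(out); cv2.imwrite("pics/f.png",cv2.resize(I,(800,333)))
```

```text
(no output)
```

View pics/f.png

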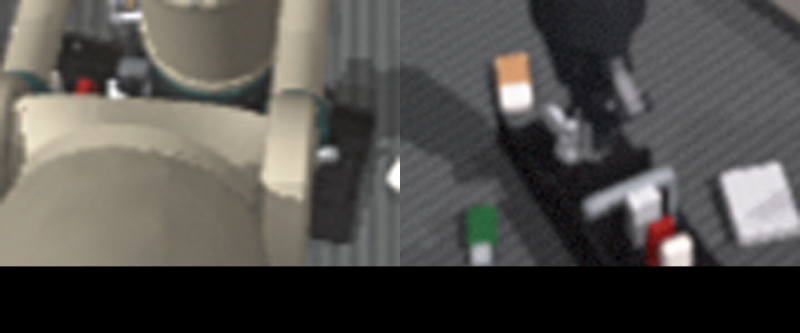

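Left (top camera): the arm hides the stand. Right (scene): the closed fingertips at (600,130) hang clear between the nut and the cheek, with nothing disturbed. Now I advance onto the cheek.

>>> drive_tool([
  [0.0006, 0.003, 0, 0],
  [0.0006, 0.003, 0, 0],
  [0.0006, 0.003, 0, 0],
  [0.0006, 0.003, 0, 0],
  [0.0006, 0.003, 0, 0],
])

```text
clock: 5.32
position: [0.591, 0.0439, 0.1354]
ee_rot: [-0.0, 0.101, 0.995, -0.001]
contact_force: [-0.8, -2.8, 0.7]
width: -0.0001
```

>>> drive_tool([
  [0.0003, 0.0015, 0, 0],
  [0.0003, 0.0015, 0, 0],
  [0.0003, 0.0015, 0, 0],
  [0.0003, 0.0015, 0, 0],
  [0.0003, 0.0015, 0, 0],
])

```text
clock: 5.95
position: [0.5927, 0.0518, 0.1354]
ee_rot: [0.0, 0.101, 0.995, -0.0]
contact_force: [0.5, -3.5, 0.9]
width: -0.0001
```

>>> drive_tool([
  [0.0002, 0.001, 0, 0],
  [0.0002, 0.001, 0, 0],
  [0.0002, 0.001, 0, 0],
  [0, 0, 0, 0],
  [0, 0, 0, 0],
])

```text
clock: 6.58
position: [0.5932, 0.0549, 0.1355]
ee_rot: [0.0, 0.101, 0.995, 0.0]
contact_force: [1.0, -1.6, -0.3]
width: 0.0001
```

>>> drive_tool([
  [0.0002, 0.001, 0, 0],
  [0.0002, 0.001, 0, 0],
  [0.0002, 0.001, 0, 0],
  [0, 0, 0, 0],
  [0, 0, 0, 0],
])

```text
clock: 7.2
position: [0.5937, 0.0567, 0.1355]
ee_rot: [-0.0, 0.101, 0.995, -0.001]
contact_force: [0.3, -6.4, -0.0]
width: 0.0001
```

>>> drive_tool([
  [0.0002, 0.001, 0, 0],
  [0.0002, 0.001, 0, 0],
  [0, 0, 0, 0],
  [0, 0, 0, 0],
  [0, 0, 0, 0],
])

```text
clock: 7.82
position: [0.5938, 0.0571, 0.1355]
ee_rot: [-0.0, 0.101, 0.995, -0.003]
contact_force: [-0.6, -11.4, 0.4]
width: 0.0001
```

Force rose to 11 N with almost no motion, so the cheek is snug. I back off, rise, and check joint ranges for the nut strokes.

>>> drive_tool([
  [-0.003, -0.015, 0, 0],
  [-0.002, -0.01, 0.02, 0],
  [0.003, -0.03, 0.03, 3.6],
  [0.005, -0.03, 0, 5],
  [0.002, -0.007, 0, 5.4],
])

```text
clock: 8.45
position: [0.5991, -0.0333, 0.1859]
ee_rot: [0.0, -0.021, 1.0, 0.001]
contact_force: [-0.6, -0.3, -0.5]
width: -0.0002
```

Run:
```python
from h import *
p=np.load("p.npy")
out=[]
for n,(u0,v0,w,h) in(("scene",(165,185,120,90)),):
    im=cams.get_image(n); I=cv2.resize(im["color"][v0:v0+h,u0:u0+w,::-1],(800,600),interpolation=cv2.INTER_CUBIC)
    for q in ("cheek_face","nut_axis","wing_a","portable_drive"): print(q,[((toS(p,d["point"])*1e3).round(1).tolist(),round(d["score"],2)) for d in spotter.landmark_of(q,n)[:3]])
cv2.imwrite("pics/g.png",I)
s=sensors.get_state(); print(s["clock"],s["qpos"].round(3),s["position"].round(4),s["ee_rot"].round(3),s["contact_force"].round(1))
```

```text
cheek_face [([[6.8, 7.3, 56.1]], 0.72)]
nut_axis [([[-3.2, -70.8, 32.4]], 0.77), ([[3.2, -88.4, 30.3]], 0.22)]
wing_a [([[5.1, -88.3, 30.1]], 0.53), ([[-5.1, -56.6, 25.5]], 0.4), ([[0.7, 145.2, 3.1]], 0.25)]
portable_drive [([[13.5, -450.1, -11.1]], 0.79), ([[2.7, 17.9, 6.9]], 0.73), ([[-349.4, 249.7, -10.9]], 0.68)]
8.7 [-1.690e-01  3.990e-01  1.629e+00  1.000e-03  1.115e+00 -1.781e+00] [ 0.5987 -0.0314  0.1852] [-0.    -0.02   1.     0.001] [ 0.3 -0.2 -0.5]
```

View pics/g.png

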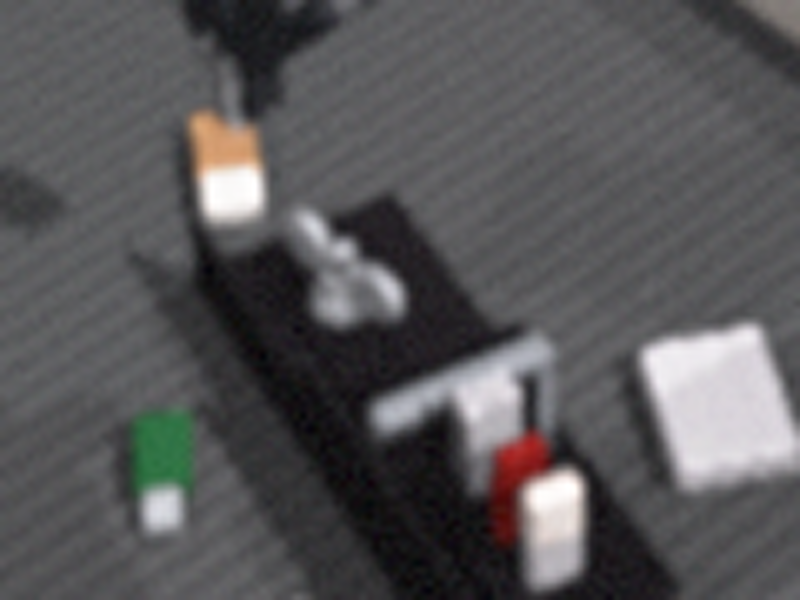

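The cheek now stands at y ≈ 7 (closed). The drive is upright, and the sticks, card reader, dongle and eraser have not moved. The nut ears are at (310,235) and (385,290). Next I compute the orbit rows.

```bash
cat > orbit.py <<'E'
from h import *
import sys
# usage: phi_start phi_end step radius offset : TCP xy targets for ear angle phi (stand deg), deltas from start pose
p=np.load("p.npy"); ax=toW(p,[[0,-.073,.029]])[0,:2]
def C(f,r,o):
    a=np.radians(f)+p[2]; return ax+r*np.array([np.cos(a),np.sin(a)])+o*np.array([-np.sin(a),np.cos(a)])
if __name__=="__main__":
    f0,f1,st,r,o=map(float,sys.argv[1:6]); s=sensors.get_state(); q=s["position"][:2]; e=s["ee_rot"]
    yaw=np.degrees(2*np.arctan2(e[2],e[1]))-90
    print("at",s["clock"],s["position"].round(4),"yaw_y %.1f"%(yaw%180),"q6 %.2f"%s["qpos"][5],"axis",ax.round(4))
    for f in np.arange(f0,f1-.1,-st):
        c=C(f,r/1e3,o/1e3); print("%.0f: [%.4f, %.4f]"%(f,*(c-q))); q=c.round(4)
E
python3 orbit.py 284 104 10 23 13.5
```

```text
at 8.7 [ 0.5987 -0.0314  0.1852] yaw_y 92.3 q6 -1.78 axis [ 0.5808 -0.0088]
284: [-0.0034, 0.0002]
274: [-0.0041, -0.0022]
264: [-0.0045, -0.0014]
254: [-0.0046, -0.0006]
244: [-0.0046, 0.0001]
234: [-0.0046, 0.0010]
224: [-0.0043, 0.0018]
214: [-0.0039, 0.0024]
204: [-0.0034, 0.0032]
194: [-0.0029, 0.0036]
184: [-0.0022, 0.0041]
174: [-0.0014, 0.0045]
164: [-0.0006, 0.0046]
154: [0.0002, 0.0046]
144: [0.0009, 0.0046]
134: [0.0018, 0.0043]
124: [0.0025, 0.0039]
114: [0.0031, 0.0035]
104: [0.0037, 0.0028]
```

>>> drive_tool([
  [0.0005, -0.0007, -0.03, 0],
  [0, 0, -0.02, 0],
  [0, 0, -0.01, 0],
  [0, 0, -0.004, 0],
  [0, 0, 0, 0],
])

```text
clock: 9.32
position: [0.5999, -0.0327, 0.1217]
ee_rot: [0.0, -0.021, 1.0, 0.0]
contact_force: [-0.6, -0.8, 1.0]
width: -0.0001
```

>>> drive_tool([
  [-0.0045, 0.0008, 0, 0],
  [-0.0041, -0.0022, 0, -10],
  [-0.0045, -0.0014, 0, -10],
  [-0.0046, -0.0006, -0.002, -10],
  [0, 0, 0, 0],
])

```text
clock: 9.95
position: [0.5829, -0.0366, 0.1212]
ee_rot: [0.002, 0.239, 0.971, 0.0]
contact_force: [0.3, 0.1, 4.4]
width: -0.0
```

```bash
cat > look.py <<'E'
from h import *
import sys
p=np.load("p.npy"); u0,v0,w,h=190,195,80,60
im=cams.get_image("scene"); I=cv2.resize(im["color"][v0:v0+h,u0:u0+w,::-1],(800,600),interpolation=cv2.INTER_CUBIC)
for q in ("nut_axis","wing_a"): print(q,[((toS(p,d["point"])*1e3).round(1).tolist(),round(d["score"],2)) for d in spotter.landmark_of(q,"scene")[:3]])
cv2.imwrite(sys.argv[1],I); s=sensors.get_state(); print(s["clock"],s["position"].round(4),s["contact_force"].round(1),s["moment"].round(2),(toS(p,s["position"]-[0,0,.073])*1e3).round(1))
E
python3 look.py pics/h.png
```

```text
nut_axis [([[-2.7, -71.4, 30.3]], 0.88)]
wing_a [([[-2.3, -90.8, 29.9]], 0.52), ([[5.7, -55.7, 26.4]], 0.48)]
10.1 [ 0.5826 -0.0365  0.1202] [ 0.7 -0.7  1.1] [-0.1  -0.21  0.02] [[  7.3 -99.8  35.2]]
```

View pics/h.png

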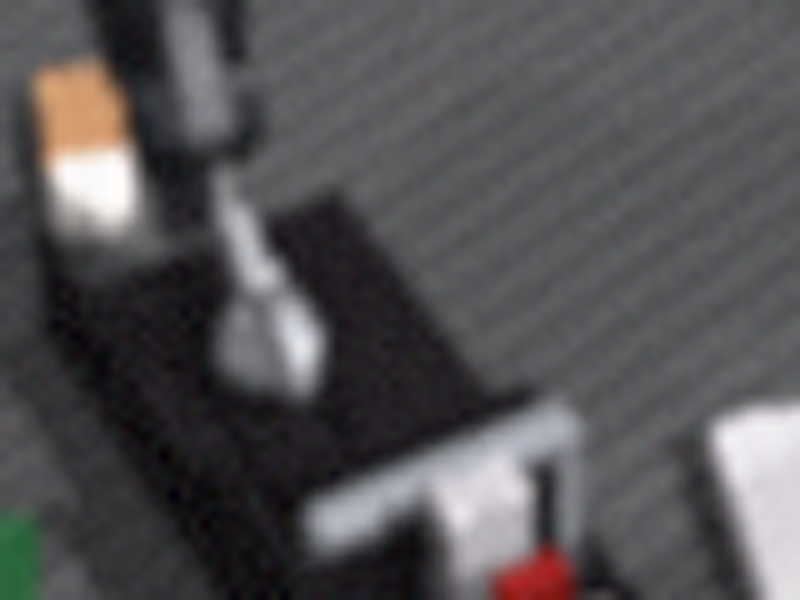

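The ear has turned to about 257° (ears at (235,210) and (290,345)), with the finger at (190,150) pushing behind it and nothing else moved. Continuing the stroke.

>>> drive_tool([
  [-0.0046, 0.0001, 0, -10],
  [-0.0046, 0.001, 0, -10],
  [-0.0043, 0.0018, 0, -10],
  [-0.0039, 0.0024, 0, -10],
  [-0.0034, 0.0032, 0, -10],
])

```text
clock: 10.72
position: [0.5609, -0.0279, 0.1192]
ee_rot: [-0.0, 0.629, 0.778, -0.0]
contact_force: [0.5, -2.1, 0.8]
width: -0.0001
```

>>> drive_tool([
  [-0.0029, 0.0036, 0, -10],
  [-0.0022, 0.0041, 0, -10],
  [-0.0014, 0.0045, 0, -10],
  [-0.0006, 0.0046, 0, -10],
  [0.0002, 0.0046, 0, -10],
])

```text
clock: 11.35
position: [0.5533, -0.0063, 0.119]
ee_rot: [-0.0, 0.898, 0.439, -0.001]
contact_force: [-0.8, -2.1, 1.0]
width: -0.0001
```

```bash
python3 look.py pics/i.png; python3 orbit.py 144 104 10 23 13.5
```

```text
nut_axis [([[-3.2, -72.3, 27.2]], 0.95), ([[1.6, 22.6, 9.0]], 0.37)]
wing_a [([[18.0, -83.2, 28.0]], 0.59), ([[-17.1, -64.5, 30.3]], 0.58), ([[5.2, 62.9, 13.6]], 0.49)]
11.5 [ 0.5536 -0.0061  0.119 ] [-0.7 -0.6  0.2] [-0.01  0.06  0.02] [[-27.2 -75.9  34. ]]
at 11.5 [ 0.5536 -0.0061  0.119 ] yaw_y 142.6 q6 0.52 axis [ 0.5808 -0.0088]
144: [0.0018, 0.0052]
134: [0.0018, 0.0043]
124: [0.0025, 0.0039]
114: [0.0031, 0.0035]
104: [0.0037, 0.0028]
```

Ear at about 152°, tracking as planned. Continuing to about 84°.

>>> drive_tool([
  [0.0015, 0.005, 0, -10],
  [0.0018, 0.0043, 0, -10],
  [0.0025, 0.0039, 0, -10],
  [0.0031, 0.0035, 0, -10],
  [0.0037, 0.0028, 0, -10],
])

```text
clock: 12.12
position: [0.5655, 0.0137, 0.1188]
ee_rot: [-0.001, 1.0, 0.019, -0.002]
contact_force: [-2.6, 1.1, 1.2]
width: -0.0001
```

>>> drive_tool([
  [0.0041, 0.0021, 0, -10],
  [0.0044, 0.0014, 0, -10],
  [0, 0, 0, 0],
  [-0.006, 0.002, 0.01, 0],
  [-0.006, 0.002, 0.04, 0],
])

```text
clock: 12.75
position: [0.5614, 0.0206, 0.1683]
ee_rot: [0.0, 0.988, -0.152, -0.003]
contact_force: [-0.0, 0.4, 0.2]
width: 0.0002
```

```bash
python3 look.py pics/j.png; python3 orbit.py 264 164 10 23 13.5;python3 orbit.py 264 262 10 23 19
```

```text
nut_axis [([[-3.1, -70.5, 27.5]], 0.84), ([[-4.0, -91.3, 26.0]], 0.69)]
wing_a [([[1.0, -50.9, 27.8]], 0.61), ([[-3.4, -91.5, 27.4]], 0.58), ([[1.4, 143.7, -2.0]], 0.48)]
12.9 [0.5643 0.0205 0.1722] [-0.5  0.2 -0.6] [ 0.02 -0.01  0.04] [[-22.  -47.6  87.2]]
at 12.9 [0.5643 0.0205 0.1722] yaw_y 72.5 q6 1.79 axis [ 0.5808 -0.0088]
264: [0.0224, -0.0553]
254: [-0.0046, -0.0006]
244: [-0.0046, 0.0001]
234: [-0.0046, 0.0010]
224: [-0.0043, 0.0018]
214: [-0.0039, 0.0024]
204: [-0.0034, 0.0032]
194: [-0.0029, 0.0036]
184: [-0.0022, 0.0041]
174: [-0.0014, 0.0045]
164: [-0.0006, 0.0046]
at 12.9 [0.5643 0.0205 0.1722] yaw_y 72.5 q6 1.79 axis [ 0.5808 -0.0088]
264: [0.0277, -0.0570]
```

View pics/j.png

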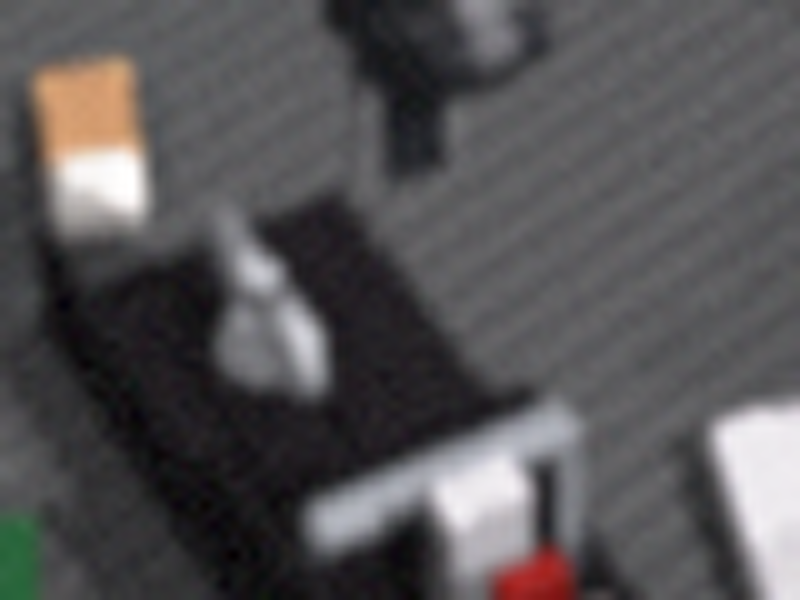

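The nut stands at about 84° with wing_b on the −y side at (235,235), and the scene is undisturbed. I unwind the wrist by half a turn while moving behind wing_b.

>>> drive_tool([
  [0.004, -0.008, 0, 10],
  [0.004, -0.008, 0, 10],
  [0.004, -0.008, 0, 10],
  [0.004, -0.008, 0, 10],
  [0.004, -0.008, 0, 10],
])

```text
clock: 13.52
position: [0.5829, -0.0197, 0.1688]
ee_rot: [-0.0, 0.959, 0.282, -0.001]
contact_force: [0.3, 0.4, -0.0]
width: -0.0001
```

>>> drive_tool([
  [0.004, -0.008, 0, 10],
  [0.0037, -0.009, 0, 10],
  [0, 0, 0, 10],
  [0, 0, 0, 10],
  [0, 0, 0, 10],
])

```text
clock: 14.15
position: [0.5905, -0.0365, 0.1688]
ee_rot: [-0.0, 0.75, 0.661, -0.0]
contact_force: [0.2, 0.7, -0.2]
width: -0.0001
```

>>> drive_tool([
  [0, 0, 0, 10],
  [0, 0, 0, 10],
  [0, 0, 0, 10],
  [0, 0, 0, 10],
  [0, 0, 0, 10],
])

```text
clock: 14.78
position: [0.5904, -0.0364, 0.1688]
ee_rot: [-0.001, 0.4, 0.916, -0.0]
contact_force: [1.0, 0.8, 0.7]
width: 0.0001
```

>>> drive_tool([
  [0, 0, 0, 10],
  [0, 0, 0, 10],
  [0, 0, 0, 10],
  [0, 0, -0.01, 0],
  [0, 0, 0, 0],
])

```text
clock: 15.4
position: [0.59, -0.0363, 0.1579]
ee_rot: [-0.002, 0.154, 0.988, 0.0]
contact_force: [0.3, -0.1, 0.5]
width: 0.0001
```

```bash
python3 orbit.py 264 262 10 23 19
```

```text
at 15.4 [ 0.59   -0.0363  0.1579] yaw_y 72.3 q6 -1.44 axis [ 0.5808 -0.0088]
264: [0.0020, -0.0002]
```

>>> drive_tool([
  [0.002, 0, -0.018, 0],
  [0, 0, -0.014, 0],
  [0, 0, -0.006, 0],
  [0, 0, 0, 0],
  [-0.0052, 0.0017, 0, 0],
])

```text
clock: 16.02
position: [0.5883, -0.0348, 0.1218]
ee_rot: [0.001, 0.153, 0.988, 0.0]
contact_force: [0.7, -0.6, -0.5]
width: 0.0001
```

>>> drive_tool([
  [-0.0046, -0.0006, 0, -10],
  [-0.0046, 0.0001, 0, -10],
  [-0.0046, 0.001, 0, -10],
  [-0.0043, 0.0018, 0, -10],
  [-0.0039, 0.0024, 0, -10],
])

```text
clock: 16.65
position: [0.5661, -0.0305, 0.1224]
ee_rot: [0.001, 0.559, 0.829, 0.0]
contact_force: [0.8, -2.4, -0.2]
width: 0.0004
```

```bash
python3 look.py pics/k.png; python3 orbit.py 204 174 10 23 13.5
```

```text
nut_axis [([[-2.9, -74.3, 29.9]], 0.94)]
wing_a [([[-13.0, -85.5, 28.6]], 0.61), ([[14.7, -61.2, 28.8]], 0.53)]
16.8 [ 0.5659 -0.0301  0.1222] [-0.3 -0.5  1.6] [-0.16  0.07 -0.01] [[-10.3 -96.9  37.2]]
at 16.8 [ 0.5659 -0.0301  0.1222] yaw_y 22.5 q6 -0.57 axis [ 0.5808 -0.0088]
204: [-0.0047, 0.0032]
194: [-0.0029, 0.0036]
184: [-0.0022, 0.0041]
174: [-0.0014, 0.0045]
```

The ear follows (about 219°), but the tip sits high, at stand z 37. I back off 3 mm, lower 4 mm, then continue.

>>> drive_tool([
  [0.0011, -0.0028, 0, 0],
  [0, 0, -0.004, 0],
  [0, 0, 0, 0],
  [-0.0011, 0.0028, 0, 0],
  [-0.004, 0.0032, 0, -10],
])

```text
clock: 17.42
position: [0.5621, -0.0269, 0.1173]
ee_rot: [0.0, 0.629, 0.778, -0.0]
contact_force: [0.5, -0.9, -0.8]
width: 0.0002
```

```bash
python3 look.py pics/l.png; python3 orbit.py 194 174 5 23 13.5
```

```text
nut_axis [([[-1.9, -74.4, 30.3]], 0.73)]
wing_a [([[6.8, -160.4, 0.6]], 0.7), ([[18.0, -63.6, 30.9]], 0.69), ([[-20.8, -79.3, 26.7]], 0.56)]
17.575 [ 0.5618 -0.0265  0.1174] [-0.  -1.1 -0.9] [-0.06  0.02 -0.06] [[-15.1 -94.2  32.4]]
at 17.575 [ 0.5618 -0.0265  0.1174] yaw_y 12.5 q6 -0.39 axis [ 0.5808 -0.0088]
194: [-0.0034, 0.0033]
189: [-0.0012, 0.0020]
184: [-0.0010, 0.0021]
179: [-0.0008, 0.0022]
174: [-0.0006, 0.0023]
```

>>> drive_tool([
  [-0.0034, 0.0033, 0, -10],
  [-0.0012, 0.002, 0, -5],
  [-0.001, 0.0021, 0, -5],
  [0, 0, 0, 0],
  [0, 0, 0, 0],
])

```text
clock: 18.2
position: [0.5564, -0.0194, 0.1175]
ee_rot: [0.0, 0.752, 0.659, 0.0]
contact_force: [0.2, 0.3, 0.6]
width: 0.0001
```

>>> drive_tool([
  [-0.0004, 0.0011, 0, -2.5],
  [-0.0004, 0.0011, 0, -2.5],
  [-0.0003, 0.0011, 0, 0],
  [0, 0, 0, 0],
  [0, 0, 0, 0],
])

```text
clock: 18.82
position: [0.5554, -0.0165, 0.1175]
ee_rot: [0.001, 0.78, 0.625, 0.0]
contact_force: [0.8, -3.3, 0.4]
width: -0.0004
```

>>> drive_tool([
  [0, 0.001, 0, 0],
  [0, 0.001, 0, 0],
  [0, 0, 0, 0],
  [0, 0, 0, 0],
  [0, 0, 0, 0],
])

```text
clock: 19.45
position: [0.5555, -0.0159, 0.1176]
ee_rot: [0.002, 0.78, 0.626, -0.001]
contact_force: [0.2, -8.4, 0.1]
width: 0.0
```

```bash
python3 look.py pics/m.png; python3 look.py pics/m2.png
```

```text
nut_axis [([[-2.8, -71.5, 30.6]], 0.76)]
wing_a [([[2.5, 63.0, 11.0]], 0.73), ([[-18.6, -71.2, 26.2]], 0.57), ([[20.8, -72.5, 29.6]], 0.49)]
19.6 [ 0.5555 -0.0159  0.1176] [-0.4 -8.1  0.5] [-1.4  -0.09 -0.06] [[-23.4 -85.   32.6]]
nut_axis [([[-2.9, -72.0, 29.7]], 0.94)]
wing_a [([[21.7, -71.1, 29.9]], 0.71), ([[-20.2, -70.6, 30.5]], 0.71)]
19.75 [ 0.5555 -0.0159  0.1175] [ 0.6 -7.8 -0.4] [-1.45 -0.14 -0.03] [[-23.4 -85.   32.5]]
```

View pics/m2.png

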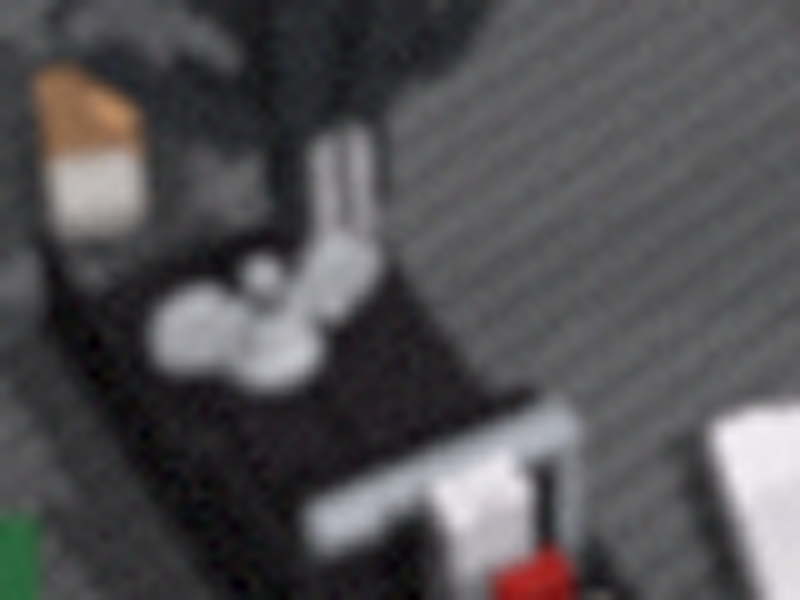

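Both ears lie along stand x, at (200,335) and (340,275), and the finger holds 8 N with no motion. That is several times thread friction, so the nut is home. I give one last nudge, then back off, rise and clear the view.

>>> drive_tool([
  [0, 0.001, 0, 0],
  [0, 0, 0, 0],
  [0, -0.004, 0, 0],
  [-0.001, -0.006, 0, 0],
  [0, -0.002, 0.02, 0],
])

```text
clock: 20.38
position: [0.5525, -0.0246, 0.1361]
ee_rot: [-0.002, 0.781, 0.625, -0.001]
contact_force: [-0.4, 0.0, 0.7]
width: -0.0001
```

>>> drive_tool([
  [0, 0, 0.05, 0],
  [-0.02, -0.03, 0.05, 0],
  [-0.04, -0.04, 0.02, 0],
  [-0.04, -0.04, 0, 0],
  [-0.04, -0.04, 0, 0],
])

```text
clock: 21.0
position: [0.4128, -0.1754, 0.2578]
ee_rot: [0.0, 0.78, 0.625, 0.001]
contact_force: [0.1, -1.3, -0.3]
width: 0.0004
```

>>> drive_tool([
  [-0.02, -0.05, 0, 0],
  [-0.02, -0.05, 0, 0],
  [-0.02, -0.05, 0, 0],
  [0, 0, 0, 0],
  [0, 0, 0, 0],
])

```text
clock: 21.62
position: [0.3539, -0.3242, 0.2571]
ee_rot: [-0.001, 0.781, 0.625, 0.001]
contact_force: [0.2, 0.3, -0.0]
width: -0.0002
```

Run:
```python
from h import *
p=np.load("p.npy"); out=[]
for n,(u0,v0,w,h) in(("top",(180,90,120,100)),("scene",(165,185,120,100))):
    im=cams.get_image(n); out.append(cv2.resize(im["color"][v0:v0+h,u0:u0+w,::-1],(400,333),interpolation=cv2.INTER_CUBIC))
    for q in ("cheek_face","nut_axis","wing_a","portable_drive"): print(n,q,[((toS(p,d["point"])*1e3).round(1).tolist(),round(d["score"],2)) for d in spotter.landmark_of(q,n)[:3]])
cv2.imwrite("pics/n.png",np.hstack(out)); s=sensors.get_state(); print(s["clock"],s["contact_force"])
```

```text
top cheek_face [([[1.3, 9.4, 54.4]], 0.75)]
top nut_axis [([[2.4, -70.8, 30.0]], 0.61), ([[-20.8, -72.5, 27.7]], 0.56)]
top wing_a [([[20.7, -76.1, 29.3]], 0.65), ([[-16.5, -72.6, 30.1]], 0.54)]
top portable_drive [([[-392.6, 145.3, -13.1]], 0.73), ([[-347.6, 257.2, -8.7]], 0.71), ([[10.1, -449.2, -10.6]], 0.48)]
scene cheek_face [([[2.7, 8.1, 56.7]], 0.78)]
scene nut_axis [([[-5.1, -70.3, 30.7]], 0.66)]
scene wing_a [([[20.0, -72.9, 26.7]], 0.62), ([[0.4, 36.8, 13.3]], 0.59), ([[-19.3, -76.9, 30.4]], 0.54)]
scene portable_drive [([[-348.1, 251.3, -12.3]], 0.93), ([[13.5, -450.3, -14.6]], 0.85), ([[2.9, 16.0, 3.9]], 0.72)]
22.125 [ 0.22921468 -0.43573981 -1.30384561]
```

View pics/n.png

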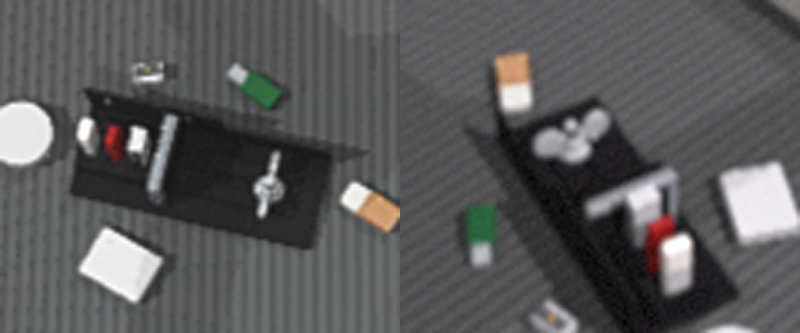

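Wings at (263,210)–(274,160), perpendicular to the stand's length and pointing at the back rest. The cheek is tight against the upright drive at (163,157), and the loose items are where they were. Handing in.

```bash
python3 -c "
from rig import manip; print(manip.sign_off())"
```

```text
the job is handed in; nothing more can be done
None
```

The cheek is snug against the portable drive and the wing nut is fully home. I handed the job in at about 22 s, with the arm clear and touching nothing.

- **Cheek:** I pushed it closed with the shut fingertips until it stopped, with force rising to about 11 N and almost no further motion. My last checks put its outer face at stand y ≈ 8–9 mm, where 7 mm is closed; that difference is within the measuring error.
- **Wing nut:** I turned it about 284° clockwise in two strokes, first on wing_a, then on wing_b. At the end it held 8 N on the ear without turning, several times its thread friction. Both ears lie along stand x within about 5°, pointing at the back rest.
- **Other items:** In the last pictures the drive is upright, and the sticks, card reader, dongle, eraser, sharpener and tin look unmoved.

**Checks that failed or disagreed:**
- The top camera's network did not report the drive in its bay on the last look, only brown look-alikes outside the drawer. The scene network and both pictures show it upright there.
- During the second stroke the fingertip sat about 3 mm high, so I backed off, lowered it and finished the stroke.

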